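Close the gel-frame case and tuck its flap

TASK

Close the open gel-frame case on the counter: using only the fingertips on the flap's outer face, push the sprung steel flap over and down onto the case, and then push it along until its free edge is tucked well beneath the retaining lip, so that it stays shut by itself when you take your hand away. Do not pinch the flap or touch its felt inner face; leave the two frames lying in the case, and do not move the other things on the counter.

Things in the scene. Friction and masses are not known exactly. Their poses are not given: they have to be found in the camera images.
- case: Dark square steel case, outside 136 x 136 mm, walls 50 mm high, fixed to the counter. Origin: centre of its underside; z up; x points level from the hinge side to the lip side, y along the hinge. Hinge pin along y at x = -68 mm (plus joint carriage), z = 52 mm; its slotted ears stand at y = +-62 mm, up to z = 60 mm.
- lip_edge (a point): Retaining lip: steel strip on the far wall, 110 mm long in y. This point: middle of its lower edge facing the hinge, at case x = 60 mm, z = 60.5 mm. The lip overhangs from x = 60 to 78 mm, is 4 mm thick (top at z = 64.5 mm), closed behind at x = 74 mm. Axes as the case.
- carriage (a joint): How far flap and hinge pin have slid towards the lip, m: 0 = fully back, 0.018 = fully forward (stop). Starts at 0 to 0.003. Slides with about 4 N friction, stays where left. With the flap flat, its edge is 8 mm short of the lip at 0, level with the lip's edge at 0.008, 10 mm beneath it at 0.018. Well tucked: at least 0.013.
- flap (a joint): Flap angle about the hinge pin, rad: 0 = flat on the case, 1.57 = upright, 1.9 = stop. Starts at 1.15 to 1.6. A light spring opens it (about 1 N at its edge); let go untucked it springs open to 0.5 to 1. Tucked, it rests against the lip's underside at about 0.05; lying on top of the lip it reads above 0.09.
- flap_edge (a point): Middle of the free edge of the flap, a plain steel plate 108 mm wide, 4 mm thick, reaching 120 mm from the hinge pin (the plate's mid-plane passes through the pin). x axis: from hinge to free edge; z: out of its outer face (up when shut).
- rib_foot (a point): Foot of the finger rib on the flap's outer face, hinge side, mid-width, 85 mm from the hinge pin. The rib is 70 mm long (along the hinge), 5 mm thick, 8 mm proud. A fingertip pressing the plate behind the rib (hinge side) can push the flap towards the lip. Axes as flap_edge.
- lining: Grey felt pad 96 x 104 x 3 mm on the flap's inner face, 16 to 112 mm from the hinge; not to be touched. Origin on the hinge pin, axes as flap_edge.
- frame_a: Round steel gel frame, flat ring, 100 mm outside, 82 mm inside, 4 mm thick, loose on the case's floor. Origin: centre of its underside.
- frame_b: The same, lying on frame_a.
- canister: Bystander: tin screw-top canister, 66 mm across, 92 mm high, standing 135 to 170 mm to the case's +y side. Origin at its underside.
- segment: Bystander: flat red plastic colour-wheel segment about 55 x 85 x 4 mm, 130 to 170 mm to the case's -y side. Origin at its underside.
- clip: Bystander: steel safety clip 80 x 42 x 8 mm, lying flat. Origin at its underside.
- wrench: Bystander: wrench lying flat. Origin at its underside.
- tape: Bystander: black roll 100 mm across, 24 mm high, lying flat. Origin at its underside.
- spare_frame: Bystander: a third round steel frame, 100 mm across, flat on the counter. Origin at its underside.

How it is judged:
By the outcome, as a careful person would: the job done as asked, in the order asked, and still so for the second after the job is handed in, with the robot touching nothing.
It also fails if it takes over 45 s, if anything falls off the work surface, if the arm or the gripper's body presses on something with over 40 N, if the wrist force passes 120 N, or if a joint passes its speed limit or range.

ROBOT

A 6-joint arm with a two-finger parallel gripper is mounted at the origin on the work surface. World frame = base frame: x ahead of the robot, y to its left, z up, the work surface at z = 0. Lengths are in m, angles in rad, forces in N, time in s.
With the tool pointing down it reaches from about 0.325 to 0.775 m from the base axis. Payload 9.3 kg.
Tool frame: the origin (TCP) lies on the centre line of the jaws, within the pads' length; the fingertips stand 11 mm ahead of it and the grasp point (between the pads) lies 8 mm behind it; z points along the fingers, y is the line along which they close (so a half turn about z gives the same grasp; the last joint's range is limited). The gripper opens to 85 mm and grips with 20 to 120 N. Pads are 22 mm wide; open, the fingers measure 114 mm over their backs; the gripper's body (76 mm by 85 mm) begins 54 mm behind the grasp point. The pads swing forward as they close: fully open they stand 13 mm farther back than shut.
Start: joints at [1.042, 0.259, 0.021, 1.334, 0, 1.418], TCP at [0.202, 0.512, 0.242] pointing down, gripper open.
Joint ranges: [-3.04, 3.04], [-0.91, 1.82], [-1.04, 1.36], [-1.92, 1.95], [-1.52, 1.45], [-3.14, 3.14]. Speed limits (rad/s): [2.22, 2.22, 2.79, 3.14, 3.14, 3.14].

INTERFACE

Orientations are given as a unit quaternion [w, x, y, z].
In Python, from cell import bot gives the robot as it stands. The module is installed in compiled form; this text tells all that it offers.
- The arm moves only by the tool servo_tool, never from a script. Its argument "motion" is a list of rows, each a list of 6 numbers: the shift along the tool's x, y, z as a fraction of full scale, then the turn, a rotation vector about the tool's x, y, z as a fraction of full scale. In form: [[tx, ty, tz, ax, ay, az], ...]. A call has 1 to 8 rows; each row shifts and turns the commanded pose from where the row before left it, along the tool's axes as they then stand; what a row does not reach is not made up. Full scale, the value 1, is 0.02 m for a shift and 4 degrees for a turn. A row lasts 1/12 s, in which the tool goes at most 41.7 mm and 7.16 degrees, less where a joint would pass 70% of its speed; a pose out of reach is approached as far as the arm can. A call with a number of a shift or a turn outside -1 to 1 is refused whole. A call with a gripper value outside its range is refused whole. "jaw" is the closure, from -1 (fully open) to 1 (shut), set as the call begins (left out, the last holds). The fingers move at their own pace and stop on an object; "grip_force" is the grip in N (left out, the last holds). Time passes only in rows, so rows that do not move let the fingers close. It gives the time, the measured TCP pose, the force, the opening and the grip force at its end, in the units of the state.
- bot.state(): the state, without advancing time (a new reading comes with each control period).
- bot.read_camera(name): name is "scene" or "top" or "wrist"; returns a dict with "color" (480x640x3 uint8, red, green, blue), "depth" (480x640 float32, m along the optical axis (not along the pixel's ray), 0 where there is no reading), "fx", "fy", "cx", "cy" (pixels), "eye" and "orientation" of the camera in the world. Camera axes: x right, y down, z forward; pixel columns grow to the right and rows downward; lengths in m; the calibration is good to about 2 mm. A picture is of the moment at which its call begins.
- bot.finish_job(): hands the job in; it is judged then, once.
The state is a dict: "time": time; "joint_positions": joint angles; "dq": joint speeds; "joint_efforts": joint torques, N m; "ee_pos": TCP position; "eef_rot": TCP orientation; "force": force on the tool from outside, world axes, zero at the start; "ft_torque": the same for the moment, N m; "grip_width": finger opening in m; "grip_force": force on a finger pad.
Only numpy, scipy, OpenCV 4.12 (cv2) and the standard library are available. Lean on these libraries where they do the work, as an engineer would, in place of code of your own. Each camera call takes 0.05 s, during which the arm holds its last target. There are 200 camera calls.

## Working session

There is one attempt and no reset: what is moved stays moved. The work goes in short steps, Python scripts to look and compute and a tool call to move; the robot and the scene stay as the last step left them, time stands still between calls to the robot, and variables do not carry over. Pictures are saved under pics/ and viewed, at most 10 in all, crops included, and the job is handed in when it is done.

Besides the shell and the picture viewer there is one more tool, called as name([rows], argument=value, ...), one row to a line, values as JSON. servo_tool: Moves the arm, as the interface text tells. Shift numbers are shares of 0.02 m and turn numbers shares of 4 degrees, none past 1 either way. Its arguments: {"type":"object","properties":{"motion":{"type":"array","items":{"type":"array","items":{"type":"number"}}},"jaw":{"type":"number"},"grip_force":{"type":"number"}},"required":["motion"]}

```bash
mkdir -p pics; cat > h.py <<'E'
import numpy as np, cv2
from cell import bot
from scipy.spatial.transform import Rotation as R
def rot(q): return R.from_quat([q[1],q[2],q[3],q[0]]).as_matrix()
def cam(n):
    c=bot.read_camera(n); c['M']=rot(c['orientation'])
    v,u=np.mgrid[0:480,0:640]; d=c['depth']
    p=np.stack([(u-c['cx'])/c['fx']*d,(v-c['cy'])/c['fy']*d,d],-1)
    c['P']=p@c['M'].T+np.array(c['eye']); return c
E
python3 - <<'E'
from h import *
for n in ['scene','top']:
    c=cam(n); np.save(n+'.npy',c['P']); cv2.imwrite(f'pics/{n}0.png',c['color'][:,:,::-1]); print(n,c['eye'],c['M'].round(2).tolist(),c['fx'],(c['depth']>0).mean())
s=bot.state(); print(s['time'],s['ee_pos'],s['eef_rot'],s['grip_width'])
print(rot(s['eef_rot']).round(3))
E
```

```text
scene [0.90451111 0.57805316 0.88145436] [[-0.89, 0.35, -0.31], [0.46, 0.68, -0.57], [0.01, -0.65, -0.76]] 440.0938659700036 0.9959765625
top [ 0.47681161 -0.04683191  1.25635282] [[0.03, -1.0, 0.08], [-1.0, -0.03, 0.03], [-0.03, -0.08, -1.0]] 571.9260795545312 0.9959733072916667
0.1 [0.20173238 0.51139711 0.24173724] [-1.93266758e-04  1.86792588e-01  9.82399188e-01 -5.72103241e-04] 0.08534876189947727
[[-0.93   0.367 -0.001]
 [ 0.367  0.93  -0.001]
 [ 0.    -0.001 -1.   ]]
```

View pics/scene0.png

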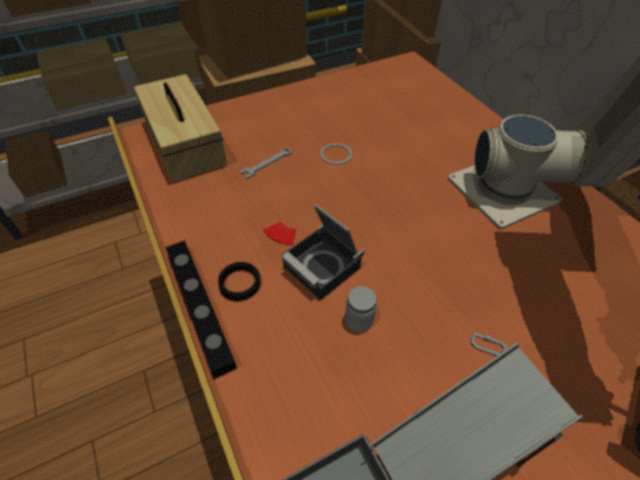

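View pics/top0.png

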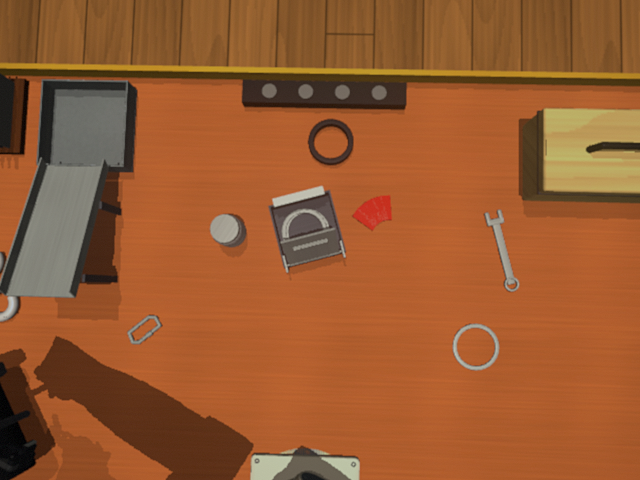

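The scene view shows the case with its flap upright at about (335,230). In the top view, the lip is the bright strip at (300,197), the hinge ears are at (286,267) and (342,254), and the rib is near (310,244). The canister is at (227,229) and the segment at (374,212).

```bash
python3 - <<'E'
from h import *
P=np.load('top.npy'); im=cv2.imread('pics/top0.png')
sub=P[175:285,260:355]; g=cv2.cvtColor(im,cv2.COLOR_BGR2GRAY)[175:285,260:355]
# lip: bright and z~0.0645
m=(g>140)&(abs(sub[...,2]-.0645)<.012); m[40:]=0
q=sub[m]; print('lip n',len(q),q.mean(0),'z',np.median(q[:,2]))
r=cv2.minAreaRect(q[:,:2].astype(np.float32)*1000); print(r,cv2.boxPoints(r))
# all case above 0.03
m2=(sub[...,2]>.025); q2=sub[m2]
r=cv2.minAreaRect(q2[:,:2].astype(np.float32)*1000); print('case',r,cv2.boxPoints(r))
print('hist z',np.histogram(q2[:,2],bins=np.arange(.02,.2,.01)))
h=sub[sub[...,2]>.08]; print('flap top',len(h), h.max(0),h.min(0))
cv2.imwrite('pics/c0.png',cv2.resize(im[175:285,260:355],None,fx=5,fy=5,interpolation=cv2.INTER_CUBIC))
S=np.load('scene.npy'); q=S[(S[...,2]>.075)&(abs(S[...,0]-.4)<.15)&(abs(S[...,1]+.03)<.09)]
print('scene hi',len(q),q.min(0),q.max(0))
c=q.mean(0);u,s,v=np.linalg.svd(q-c,full_matrices=False);print(c,s/np.sqrt(len(q)),v)
print(np.median(P[300:330,300:400,2]))
E
```

```text
lip n 407 [0.66506932 0.02671337 0.063499  ] z 0.06345932728920745
((664.705322265625, 26.732921600341797), (17.622377395629883, 109.57354736328125), 16.28517723083496) [[640.88446   76.850716]
 [671.6109   -28.32651 ]
 [688.5262   -23.384872]
 [657.79974   81.79235 ]]
case ((572.5244140625, 0.2842254638671875), (209.9777069091797, 136.15194702148438), 15.990408897399902) [[452.8445    36.804237]
 [490.3511   -94.07969 ]
 [692.20435  -36.235786]
 [654.69775   94.64814 ]]
hist z (array([ 44,  48, 204, 304, 542, 110, 102, 106, 102,  81,  41, 200, 152,
       126, 162,   0,   0]), array([0.02, 0.03, 0.04, 0.05, 0.06, 0.07, 0.08, 0.09, 0.1 , 0.11, 0.12,
       0.13, 0.14, 0.15, 0.16, 0.17, 0.18, 0.19]))
flap top 1119 [0.58902657 0.05141018 1.25635282] [ 0.47681161 -0.05927788  0.08017592]
scene hi 94 [ 0.52991324 -0.01006143  0.07545149] [0.54991863 0.04998741 0.13900773]
[0.54266029 0.03355064 0.09687921] [0.01880682 0.01110966 0.00180608] [[ 0.01333089  0.66222053  0.7491904 ]
 [ 0.44893384 -0.67345868  0.58729194]
 [-0.89346555 -0.3285078   0.30627101]]
-0.0010654641505055684
```

View pics/c0.png

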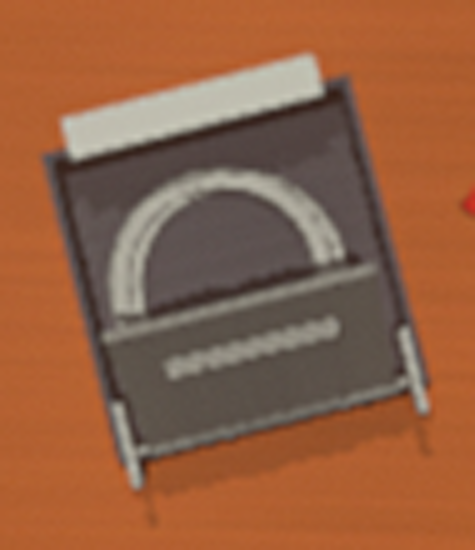

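servo_tool([
  [0,0,0,0,0,-1],
  [0,0,0,0,0,-1],
  [0,0,0,0,0,-1],
  [0,0,0,0,0,-1],
  [0,0,0,0,0,-1],
  [0,0,0,0,0,-1],
  [0,0,0,0,0,-1],
  [0,0,0,0,0,-1],
], jaw=1)

```text
time: 0.77
ee_pos: [0.2018, 0.5115, 0.2419]
eef_rot: [-0.0, -0.093, 0.996, -0.0]
force: [0.4, 0.1, -0.1]
grip_width: -0.0001
grip_force: 0.0
```

servo_tool([
  [0,0,0,0,0,-1],
  [0,-1,0,0,0,-0.4],
  [-0.2,-1,0,0,0,0],
  [-0.2,-1,0,0,0,0],
  [-0.2,-1,0,0,0,0],
  [-0.2,-1,0,0,0,0],
  [-0.2,-1,0,0,0,0],
  [-0.2,-1,0,0,0,0],
])

```text
time: 1.43
ee_pos: [0.2633, 0.3826, 0.242]
eef_rot: [-0.0, -0.14, 0.99, -0.0]
force: [0.6, 0.8, 0.4]
grip_width: 0.0001
grip_force: 0.0
```

```bash
cat >> h.py <<'E'
O=np.array([.5986,.0075,0]); a=np.radians(16.2); C=np.array([[np.cos(a),np.sin(a),0],[-np.sin(a),np.cos(a),0],[0,0,1]])
def st():
    s=bot.state(); T=rot(s['eef_rot'])
    print('t',round(s['time'],2),'case mm',(1e3*C@(s['ee_pos']-O)).round(1),'F case',(C@s['force']).round(1),'w',round(s['grip_width'],4))
    print('tool axes in case (cols)',(C@T).round(3).tolist()); print('q',np.round(s['joint_positions'],2))
E
python3 -c "
from h import *
st()"
```

```text
t 1.43 case mm [-217.4  453.7  242. ] F case [0.8 0.6 0.4] w 0.0001
tool axes in case (cols) [[-1.0, 0.002, -0.0], [0.002, 1.0, -0.0], [0.0, -0.0, -1.0]]
q [ 0.79  0.11 -0.16  1.29  0.    0.51]
```

servo_tool([
  [-0.2,-1,0,0,0,0],
  [-0.2,-1,0,0,0,0],
  [-0.2,-1,0,0,0,0],
  [-0.2,-1,0,0,0,0],
  [-0.2,-1,0,0,0,0],
  [-0.2,-1,0,0,0,0],
  [-0.2,-1,0,0,0,0],
  [-0.2,-1,0,0,0,0],
])

```text
time: 2.1
ee_pos: [0.3383, 0.2377, 0.2421]
eef_rot: [-0.0, -0.14, 0.99, -0.0]
force: [0.2, 0.0, -0.7]
grip_width: -0.0001
grip_force: 0.0
```

servo_tool([
  [-0.2,-1,0,0,0,0],
  [-0.2,-1,0,0,0,0],
  [-0.2,-1,0,0,0,0],
  [-0.2,-1,0,0,0,0],
  [-0.2,-1,0,0,0,0],
  [-0.2,-1,0,0,0,0],
  [-0.2,-1,0,0,0,0],
  [-0.2,-1,0,0,0,0],
])

```text
time: 2.77
ee_pos: [0.4134, 0.0928, 0.2421]
eef_rot: [-0.0, -0.14, 0.99, 0.0]
force: [0.2, 0.9, 0.6]
grip_width: -0.0004
grip_force: 0.0
```

servo_tool([
  [-0.2,-1,0,0,0,0],
  [-0.2,-1,0,0,0,0],
  [-0.2,-1,0,0,0,0],
  [-0.2,-1,0,0,0,0],
  [-0.2,-1,0,0,0,0],
  [0,-1,0,0,0,0],
  [0,0,0,0,0,0],
  [0,0,0,0,0,0],
])

```text
time: 3.43
ee_pos: [0.4656, -0.0166, 0.2418]
eef_rot: [-0.001, -0.139, 0.99, 0.0]
force: [0.0, 0.8, -0.5]
grip_width: 0.0002
grip_force: 0.0
```

```bash
python3 - <<'E'
from h import *
st()
c=cam('top'); P=c['P'];cv2.imwrite('pics/t1.png',cv2.resize(c['color'][150:330,220:400,::-1],None,fx=3,fy=3))
E
```

```text
t 3.43 case mm [-134.5   14.   241.8] F case [ 0.3  0.8 -0.5] w 0.0002
tool axes in case (cols) [[-1.0, 0.004, -0.001], [0.004, 1.0, 0.001], [0.001, 0.001, -1.0]]
q [-0.22  0.12 -0.16  1.29  0.   -0.49]
```

View pics/t1.png

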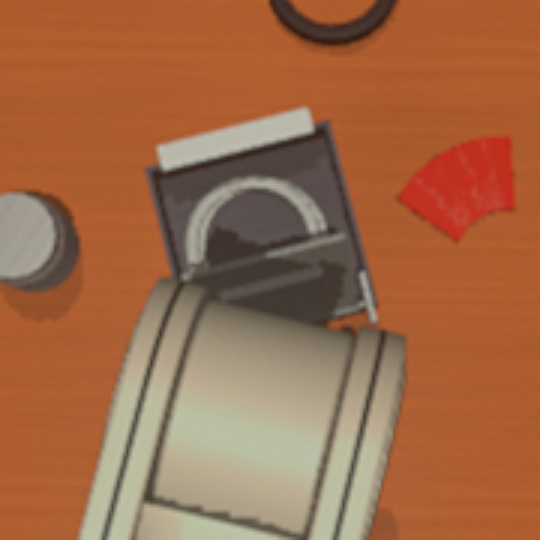

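The arm is now hanging behind the flap at about (290,270), and the case and flap are undisturbed. Next I lower the tool behind the flap.

servo_tool([
  [0,-0.35,1,0,0,0],
  [0,-0.35,1,0,0,0],
  [0,0,1,0,0,0],
  [0,0,1,0,0,0],
  [0,0,1,0,0,0],
  [-0.5,0,0.4,0,0,0],
  [-0.5,0,0,0,0,0],
  [0,0,0,0,0,0],
])

```text
time: 4.15
ee_pos: [0.4909, -0.0231, 0.1348]
eef_rot: [0.001, -0.14, 0.99, -0.0]
force: [-0.1, -1.3, 0.1]
grip_width: -0.0003
grip_force: 0.0
```

```bash
python3 - <<'E'
from h import *
st()
c=cam('scene'); cv2.imwrite('pics/s1.png',cv2.resize(c['color'][120:330,220:500,::-1],None,fx=2.5,fy=2.5,interpolation=cv2.INTER_CUBIC))
E
```

```text
t 4.15 case mm [-112.     0.7  134.8] F case [-0.5 -1.2  0.1] w -0.0003
tool axes in case (cols) [[-1.0, 0.001, 0.001], [0.001, 1.0, -0.0], [-0.001, -0.0, -1.0]]
q [-0.22  0.22 -0.32  1.03  0.   -0.5 ]
```

View pics/s1.png

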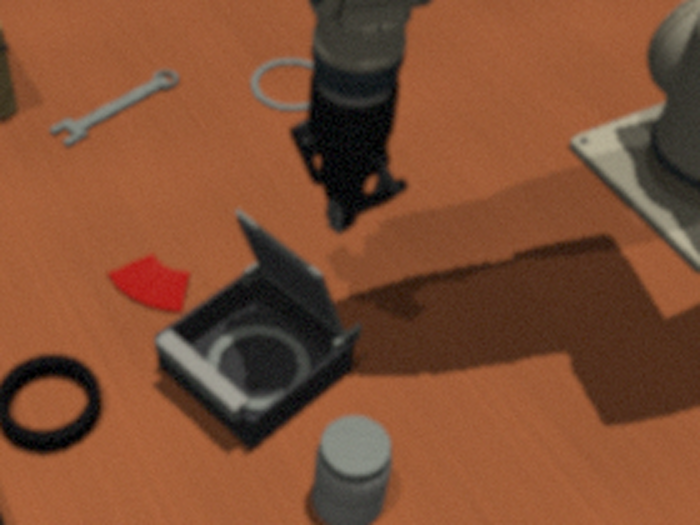

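The gripper is behind the flap's outer face, with its fingertip at about (340,220) and the flap edge at about (240,212). Next I push over along the arc.

servo_tool([
  [-0.7,0,0,0,0,0],
  [-0.7,0,0,0,0,0],
  [-0.6,0,0,0,0,0],
  [-0.4,0,0.1,0,0,0],
  [-0.35,0,0.1,0,0,0],
  [-0.35,0,0.1,0,0,0],
  [-0.35,0,0.12,0,0,0],
])

```text
time: 4.78
ee_pos: [0.5554, -0.0046, 0.126]
eef_rot: [0.0, -0.14, 0.99, -0.0]
force: [-1.5, -0.5, 0.4]
grip_width: 0.0005
grip_force: 0.2
```

servo_tool([
  [-0.26,0,0.17,0,0,0],
  [-0.26,0,0.17,0,0,0],
  [-0.23,0,0.22,0,0,0],
  [-0.23,0,0.22,0,0,0],
])

```text
time: 5.12
ee_pos: [0.5742, 0.0007, 0.1098]
eef_rot: [-0.0, -0.14, 0.99, 0.0]
force: [-0.8, 0.2, 1.3]
grip_width: -0.0
grip_force: 0.3
```

```bash
python3 - <<'E'
from h import *
st()
c=cam('scene'); cv2.imwrite('pics/s2.png',cv2.resize(c['color'][170:310,240:440,::-1],None,fx=3.5,fy=3.5,interpolation=cv2.INTER_CUBIC))
E
```

```text
t 5.12 case mm [-25.3   0.3 109.8] F case [-0.7  0.4  1.3] w -0.0
tool axes in case (cols) [[-1.0, 0.002, -0.0], [0.002, 1.0, 0.0], [0.0, 0.0, -1.0]]
q [-0.14  0.37 -0.17  1.04 -0.   -0.43]
```

View pics/s2.png

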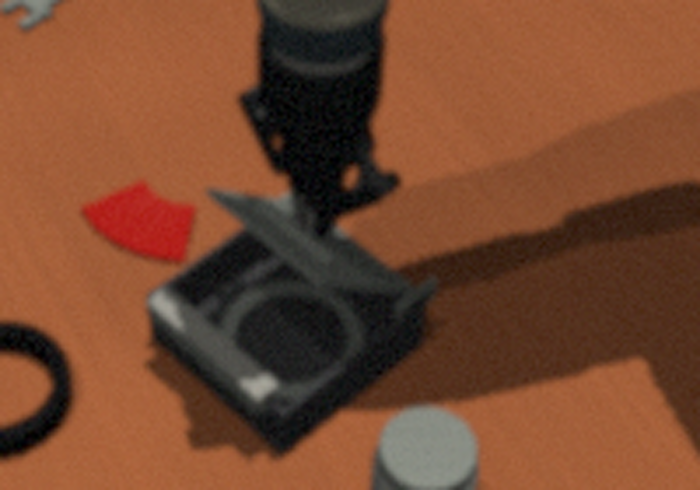

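The flap is following the fingertip and now stands at about 40°, with contact near (320,240). I continue down the arc.

servo_tool([
  [-0.22,0,0.23,0,0,0],
  [-0.22,0,0.23,0,0,0],
  [-0.14,0,0.28,0,0,0],
  [-0.14,0,0.28,0,0,0],
  [-0.09,0,0.3,0,0,0],
  [-0.09,0,0.3,0,0,0],
  [-0.03,0,0.2,0,0,0],
  [0,0,0,0,0,0],
])

```text
time: 5.83
ee_pos: [0.5914, 0.0059, 0.0727]
eef_rot: [-0.001, -0.14, 0.99, 0.0]
force: [-0.6, 0.2, 0.2]
grip_width: -0.0001
grip_force: 0.1
```

servo_tool([
  [0,0,0.12,0,0,0],
  [0,0,0,0,0,0],
])

```text
time: 6.0
ee_pos: [0.5916, 0.0058, 0.0712]
eef_rot: [-0.0, -0.14, 0.99, 0.0]
force: [-0.5, 0.3, 0.8]
grip_width: 0.0001
grip_force: 0.1
```

```bash
python3 -c "
from h import *
st()"
```

```text
t 6.0 case mm [-7.2  0.3 71.2] F case [-0.4  0.4  0.8] w 0.0001
tool axes in case (cols) [[-1.0, 0.002, -0.0], [0.002, 1.0, 0.0], [0.0, 0.0, -1.0]]
q [-0.13  0.43 -0.18  0.96  0.   -0.41]
```

servo_tool([
  [0,0,0.1,0,0,0],
  [0,0,0.1,0,0,0],
  [0,0,0,0,0,0],
])

```text
time: 6.25
ee_pos: [0.5917, 0.0058, 0.0673]
eef_rot: [0.0, -0.14, 0.99, 0.0]
force: [0.6, 0.9, 0.8]
grip_width: -0.0
grip_force: 0.2
```

servo_tool([
  [0,0,0.07,0,0,0],
  [0,0,0,0,0,0],
])

```text
time: 6.42
ee_pos: [0.5918, 0.0058, 0.066]
eef_rot: [0.0, -0.14, 0.99, -0.0]
force: [1.1, -0.4, -0.0]
grip_width: 0.0
grip_force: 0.3
```

servo_tool([
  [0,0,0.05,0,0,0],
  [0,0,0,0,0,0],
])

```text
time: 6.58
ee_pos: [0.5918, 0.0058, 0.065]
eef_rot: [0.0, -0.14, 0.99, -0.0]
force: [-0.8, -0.1, 0.6]
grip_width: 0.0001
grip_force: 0.4
```

servo_tool([
  [0,0,0.05,0,0,0],
  [0,0,0,0,0,0],
])

```text
time: 6.75
ee_pos: [0.5918, 0.0057, 0.0644]
eef_rot: [0.0, -0.14, 0.99, -0.0]
force: [-1.0, 0.0, 5.5]
grip_width: 0.0001
grip_force: 2.7
```

```bash
python3 - <<'E'
from h import *
st()
c=cam('scene'); cv2.imwrite('pics/s3.png',cv2.resize(c['color'][190:310,260:420,::-1],None,fx=4.5,fy=4.5,interpolation=cv2.INTER_CUBIC))
E
```

```text
t 6.75 case mm [-7.   0.2 64.4] F case [-1.   0.3  5.5] w 0.0001
tool axes in case (cols) [[-1.0, 0.002, 0.0], [0.002, 1.0, -0.0], [-0.0, -0.0, -1.0]]
q [-0.13  0.43 -0.19  0.95 -0.   -0.41]
```

View pics/s3.png

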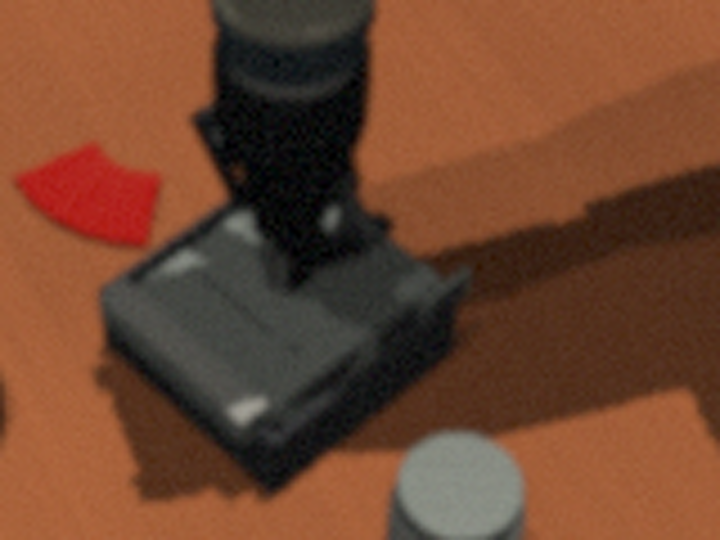

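The flap lies flat with the fingertip at about (290,280), behind the rib. Next I push it along.

servo_tool([
  [-0.15,0,0,0,0,0],
  [-0.15,0,0,0,0,0],
  [-0.15,0,0,0,0,0],
  [-0.15,0,0,0,0,0],
  [-0.1,0,0,0,0,0],
  [0,0,0,0,0,0],
])

```text
time: 7.3
ee_pos: [0.605, 0.0095, 0.0643]
eef_rot: [-0.0, -0.14, 0.99, -0.0]
force: [-1.5, -0.1, 5.5]
grip_width: 0.0
grip_force: 2.9
```

servo_tool([
  [-0.15,0,0,0,0,0],
  [-0.15,0,0,0,0,0],
  [-0.15,0,0,0,0,0],
  [0,0,0,0,0,0],
])

```text
time: 7.63
ee_pos: [0.6137, 0.012, 0.0642]
eef_rot: [-0.0, -0.14, 0.99, -0.0]
force: [-2.2, -0.7, 4.7]
grip_width: 0.0002
grip_force: 2.6
```

```bash
python3 -c "
from h import *
st()"
```

```text
t 7.63 case mm [15.7  0.2 64.2] F case [-2.3 -0.1  4.7] w 0.0002
tool axes in case (cols) [[-1.0, 0.002, -0.001], [0.002, 1.0, -0.0], [0.001, -0.0, -1.0]]
q [-0.12  0.47 -0.13  0.97 -0.   -0.4 ]
```

servo_tool([
  [-0.15,0,0,0,0,0],
  [-0.15,0,0,0,0,0],
  [0,0,0,0,0,0],
])

```text
time: 7.88
ee_pos: [0.6197, 0.0138, 0.0641]
eef_rot: [-0.0, -0.14, 0.99, -0.0]
force: [-2.3, -0.7, 4.4]
grip_width: 0.0001
grip_force: 2.4
```

servo_tool([
  [-0.15,0,0,0,0,0],
  [0,0,0,0,0,0],
])

```text
time: 8.05
ee_pos: [0.6216, 0.0145, 0.0638]
eef_rot: [-0.001, -0.14, 0.99, -0.0]
force: [-6.5, -1.6, 6.8]
grip_width: 0.0002
grip_force: 8.5
```

```bash
python3 - <<'E'
from h import *
st()
c=cam('top'); cv2.imwrite('pics/t4.png',cv2.resize(c['color'][175:285,255:365,::-1],None,fx=5,fy=5,interpolation=cv2.INTER_CUBIC))
E
```

```text
t 8.05 case mm [24.1  0.3 63.8] F case [-6.7  0.3  6.8] w 0.0002
tool axes in case (cols) [[-1.0, 0.002, -0.002], [0.002, 1.0, 0.0], [0.002, 0.0, -1.0]]
q [-0.11  0.48 -0.11  0.98 -0.   -0.39]
```

View pics/t4.png

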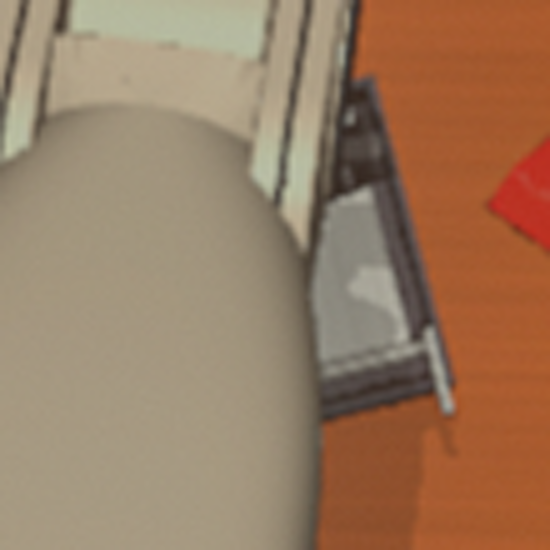

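The hinge pin, near (380,355), has clearly moved forward from the case's back edge. I push a bit more to find the stop.

servo_tool([
  [-0.1,0,0,0,0,0],
  [0,0,0,0,0,0],
])

```text
time: 8.27
ee_pos: [0.6218, 0.0146, 0.0633]
eef_rot: [-0.003, -0.14, 0.99, -0.0]
force: [-12.5, -4.3, 8.2]
grip_width: 0.0
grip_force: 11.0
```

servo_tool([
  [-0.1,0,0,0,0,0],
  [0,0,0,0,0,0],
])

```text
time: 8.43
ee_pos: [0.6219, 0.0148, 0.0628]
eef_rot: [-0.005, -0.139, 0.99, -0.0]
force: [-18.6, -7.3, 9.1]
grip_width: -0.0
grip_force: 14.0
```

```bash
python3 -c "
from h import *
st()"
```

```text
t 8.43 case mm [24.4  0.5 62.8] F case [-19.9  -1.8   9.1] w -0.0
tool axes in case (cols) [[-1.0, 0.003, -0.01], [0.003, 1.0, 0.0], [0.01, 0.0, -1.0]]
q [-0.11  0.48 -0.1   0.99 -0.   -0.39]
```

It is hard against the stop at the expected position. I unload, lift, and move clear.

servo_tool([
  [0.2,0,0,0,0,0],
  [0,0,-0.1,0,0,0],
  [0.03,0,-0.15,0,0,0],
  [0.05,0,-0.25,0,0,0],
  [0.1,0,-0.4,0,0,0],
  [0.1,0,-0.8,0,0,0],
  [0.3,0,-1,0,0,0],
  [0.5,0,-1,0,0,0],
])

```text
time: 9.1
ee_pos: [0.6025, 0.0089, 0.1393]
eef_rot: [0.001, -0.14, 0.99, 0.0]
force: [0.6, 0.6, 0.4]
grip_width: 0.0
grip_force: 0.0
```

servo_tool([
  [1,0,-1,0,0,0],
  [1,0,-1,0,0,0],
  [1,0,-1,0,0,0],
  [1,0,-1,0,0,0],
  [1,0,0,0,0,0],
  [1,0,0,0,0,0],
  [1,0,0,0,0,0],
  [1,0,0,0,0,0],
])

```text
time: 9.77
ee_pos: [0.4477, -0.0358, 0.2192]
eef_rot: [0.001, -0.14, 0.99, -0.0]
force: [-0.5, -0.5, -0.2]
grip_width: -0.0001
grip_force: 0.0
```

```bash
python3 - <<'E'
from h import *
st()
P=cam('top'); im=P['color'][175:285,255:365,::-1]
s=cam('scene')['color'][190:310,260:400,::-1]
cv2.imwrite('pics/f.png',np.hstack([cv2.resize(im,(380,380),interpolation=cv2.INTER_CUBIC),cv2.resize(s,(420,380),interpolation=cv2.INTER_CUBIC)]))
E
```

```text
t 9.77 case mm [-157.     0.6  219.2] F case [-0.6 -0.3 -0.2] w -0.0001
tool axes in case (cols) [[-1.0, 0.002, 0.002], [0.002, 1.0, -0.001], [-0.002, -0.001, -1.0]]
q [-0.27  0.09 -0.25  1.23  0.   -0.55]
```

View pics/f.png

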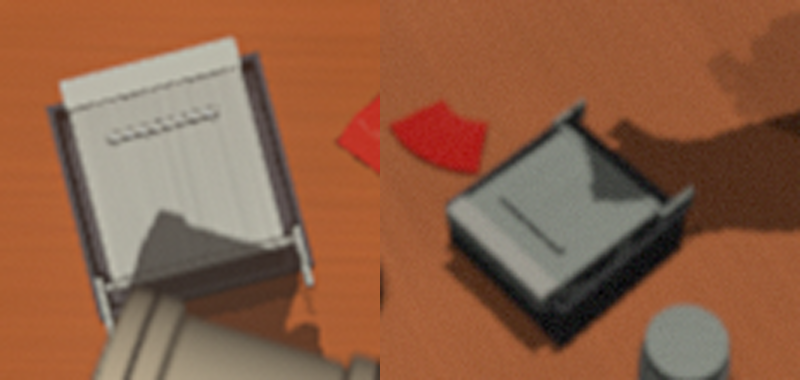

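The flap is shut with its free edge under the lip; the lip edge line is near (150,88) and the rib near (163,125), about 20 mm behind it. It stays shut with the arm clear, and nothing else has moved.

```bash
python3 -c "
from h import *
print(bot.finish_job())"
```

```text
the job is handed in; nothing more can be done
None
```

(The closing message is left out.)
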